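Index, clamp, pin and load the heel-drying turntable

TASK

Push the heel-drying turntable round until the white tick of the empty cork pad is at the red pointer, then wind the green crank clockwise about one full turn until the clamp foot is pressed on the rim and the slot in the crank's brass collar lines up with the lock pin, and push the red-headed pin fully home through the slot. Last, set the loose heel block down upright, centred and in line with the empty pad (either way round), let go, and leave everything else on the bench where it is.

Things in the scene. Friction and masses are not known exactly. Their poses are not given: they have to be found in the camera images.
- stand: Fixed wooden base of the turntable; its place and yaw vary. Origin on the bench on the turntable's axis; z up, x points away from the robot at yaw 0. Round board 280 mm across, 18 mm thick, with the red pointer on its -x side and the clamp unit on its +y side.
- turntable (a joint): Angle in rad of the free plywood turntable (disc 270 mm across, top face 42 mm above the bench), positive counter-clockwise from above, no stops; 0 or a whole turn is the empty pad at the pointer. Light drag (0.15 N m); it stays where left. Four cork pads at 90 degrees, centres 62 mm from the axis; three hold glued-down heel blocks (tops 81 mm above the bench), one is empty.
- peg (a point): Middle height (70 mm above the bench) of one of the four upright dark wooden pegs that stand on the turntable, half-way (45 degrees) between its pads: this one is 45 degrees counter-clockwise from the empty pad. Each is 16 mm thick, 42 to 97 mm above the bench, 105 mm from the axis. Push these to turn it.
- tick (a point): Outer part of the white line on the turntable's rim in front of the EMPTY pad, 128 mm from the axis, 45 mm above the bench. Its x axis points from here to the turntable's axis.
- pointer (a point): Tip of the fixed red pointer (128 mm from the turntable's axis, towards the stand's -x): the tick has to come here.
- empty_pad (a point): Centre of the top face of the empty cork pad (66 mm along its x, which is radial, by 54 mm across), 45 mm above the bench; turns with the turntable.
- spindle_axis (a point): Point on the crank's upright axis at the lock pin's height, 85 mm above the bench (20 mm along the stand's x and 185 mm along its y from the stand's origin).
- crank (a joint): Crank angle in rad, positive clockwise from above (lowers the clamp, 6 mm a turn), stops at -1.3 and 7.2. At 0 the arm points along the stand's +y. Starts within 1 rad of 0; stays where left. The collar's slot (11.4 mm wide, square to the arm) meets the pin at 0, 3.14 and 6.28; only 6.28, one full turn past 0, is right: arm along +y again, clamp foot hard on the rim, table braked.
- crank_handle (a point): Centre of the crank's black upright handle, 18 mm thick, 40 mm tall (104 to 144 mm above the bench), spinning freely on the end of the green arm, 45 mm from the spindle axis. The arm's top is 103 mm above the bench. The handle stays at this height as the crank turns; 0.1 N m turns it.
- lock_pin (a joint): Travel in m of the captive steel pin (8 mm thick, round nose) along the stand's +x: 0 is out, 0.038 fully home through the collar. Needs about 1 to 3 N; the collar stops it at 0.010 to 0.015 if the slot is out of line.
- pin_head (a point): Outer (-x) face, at its centre, of the pin's red round head (24 mm across, 10 mm thick), 85 mm above the bench; push here along the stand's +x. When the pin is out this face is 106 mm from the spindle axis and 48 mm from the guide post.
- heel_center (a point): Centre (half-way up) of the loose stacked-leather heel block: 60 mm long along its x (flat front at -x, rounded back at +x), 48 mm wide along y with flat parallel sides over the front 36 mm, 36 mm high, about 90 g, standing on the bench with z up.
Things that resemble listed ones, but are neither listed nor needed, are in the scene too. Several things look just like the part that bears heel_center: the one meant starts nearest to the robot's base.

How it is judged:
By the outcome, as a careful person would: the job done as asked, in the order asked, and still so for the second after the job is handed in, with the robot touching nothing.
It also fails if it takes over 72 s, if anything falls off the work surface, if the arm or the gripper's body presses on something with over 40 N, if the wrist force passes 120 N, or if a joint passes its speed limit or range.

ROBOT

A 7-joint arm with a two-finger parallel gripper is mounted at the origin on the work surface. World frame = base frame: x ahead of the robot, y to its left, z up, the work surface at z = 0. Lengths are in m, angles in rad, forces in N, time in s.
With the tool pointing down it reaches from about 0.425 to 1.025 m from the base axis. Payload 9.4 kg.
Tool frame: the origin (TCP) lies midway between the tips of the shut fingers; the grasp point (between the pads) lies 19 mm behind it (manip.tcp_to_grasp is the distance from the TCP to the grasp point, in m); z points along the fingers, y is the line along which they close (so a half turn about z gives the same grasp; the last joint's range is limited). The gripper opens to 93 mm and grips with 3 to 60 N. Pads are 15 mm wide; open, the fingers measure 128 mm over their backs; the gripper's body (75 mm by 188 mm) begins 65 mm behind the grasp point.
Start: joints at [-1.374, 0.599, -0.003, 1.599, 0.002, 0.943, -0.08], TCP at [0.196, 0.698, 0.219] pointing down, gripper open.
Joint ranges: [-2.57, 2.57], [-0.35, 1.97], [-1.29, 1.29], [0.11, 2.56], [-1.05, 4.19], [0.11, 1.86], [-2.63, 2.63]. Speed limits (rad/s): [2.22, 2.22, 3.01, 3.01, 3.14, 3.14, 3.14].

INTERFACE

Orientations are given as a unit quaternion [w, x, y, z].
In Python, from plant import manip gives the robot as it stands.
- The arm moves only by the shell command python3 -m jog 'ROWS'. ROWS is JSON, a list of rows, each a list of 7 numbers: the turn, a rotation vector about the tool's x, y, z in rad, then the shift along the tool's x, y, z in m, then the finger opening in m, from 0 to 0.093. A call has 1 to 12 rows; each row is the pose to reach, as a shift and turn from the pose commanded when the call began, along the tool's axes at that moment; what a row does not reach only later rows make up. A row lasts 1/8 s, in which the tool goes at most 62.5 mm and 10.7 degrees, less where a joint would pass 70% of its speed; a pose out of reach is approached as far as the arm can. A call with a gripper value outside its range is refused whole. The fingers move at their own pace and stop on an object; the grip force is fixed at half the most. Time passes only in rows, so rows that repeat a pose let the fingers close. It gives the time, the measured TCP pose, the force, the opening and the grip force at its end, in the units of the state.
- manip.read_state(): the state, without advancing time (a new reading comes with each control period).
- manip.grab_frame(name): name is "side" or "top" or "wrist"; returns a dict with "pixels" (480x640x3 uint8, red, green, blue), "vertical_fov" (degrees; the focal length in pixels is half the picture's height over the tangent of half this angle, whatever the lens; pixels are square), "cx", "cy" (the principal point, pixels), "dist" ([k1, k2, p1, p2, k3] as OpenCV has them; the pictures are not rectified), "extrinsics" (4x4, takes a point from camera to world coordinates). Camera axes: x right, y up, looking along -z (the intrinsics and any distortion apply to the point x, -y, -z); pixel columns grow to the right and rows downward; lengths in m; the calibration is good to about 2 mm. A picture is of the moment at which its call begins. There is no depth.
- manip.hand_in(): hands the job in; it is judged then, once.
The state is a dict: "time": time; "qpos": joint angles; "qd": joint speeds; "effort": joint torques, N m; "ee_pos": TCP position; "ee_rot": TCP orientation; "contact_force": force on the tool from outside, world axes, zero at the start; "ft_torque": the same for the moment, N m; "opening": opening from 0.0 (shut) to 1.0 (fully open); "finger_force": force on a finger pad.
Only numpy, scipy, OpenCV 4.12 (cv2) and the standard library are available. Lean on these libraries where they do the work, as an engineer would, in place of code of your own. Each camera call takes 0.05 s, during which the arm holds its last target. There are 200 camera calls.

## Working session

There is one attempt and no reset: what is moved stays moved. The work goes in short steps, Python scripts to look and compute and a shell command to move; the robot and the scene stay as the last step left them, time stands still between calls to the robot, and variables do not carry over. Pictures are saved under pics/ and viewed, at most 14 in all, crops included, and the job is handed in when it is done.

```bash
ls; mkdir -p pics; cat > h.py <<'E'
import numpy as np, cv2
from plant import manip
from scipy.spatial.transform import Rotation as R
def cam(n):
    f=manip.grab_frame(n); return f
def K(f):
    fl=240/np.tan(np.radians(f["vertical_fov"])/2)
    return np.array([[fl,0,f["cx"]],[0,fl,f["cy"]],[0,0,1.]])
def ray(f,uv):
    p=cv2.undistortPoints(np.array(uv,float).reshape(-1,1,2),K(f),np.array(f["dist"],float)).reshape(-1,2)
    d=np.c_[p[:,0],-p[:,1],-np.ones(len(p))]
    T=np.array(f["extrinsics"]); return T[:3,3],d@T[:3,:3].T
def onz(f,uv,z):
    o,d=ray(f,uv); return o+d*((z-o[2])/d[:,2])[:,None]
def proj(f,P):
    T=np.array(f["extrinsics"]); c=(np.atleast_2d(P)-T[:3,3])@T[:3,:3]; c=c*[1,-1,-1]
    return cv2.projectPoints(c,np.zeros(3),np.zeros(3),K(f),np.array(f["dist"],float))[0].reshape(-1,2)
def st():
    s=manip.read_state(); q=s["ee_rot"]; return s,np.array(s["ee_pos"]),R.from_quat([q[1],q[2],q[3],q[0]]).as_matrix()
def save(f,name,crop=None,k=1):
    im=f["pixels"][:,:,::-1]
    if crop: im=im[crop[1]:crop[3],crop[0]:crop[2]]
    im=cv2.resize(im,None,fx=k,fy=k,interpolation=cv2.INTER_CUBIC); cv2.imwrite("pics/"+name+".png",im)
E
python3 - <<'E'
from h import *
import pickle
for n in("side","top","wrist"):
    f=cam(n); save(f,n+"0"); pickle.dump(f,open(n+"0.pkl","wb")); print(n,f["vertical_fov"],np.array(f["extrinsics"]).round(3).tolist())
s,p,M=st(); print(s["time"],p,M.round(3),s["opening"])
a=[cv2.imread(f"pics/{n}0.png") for n in("top","side")]
E
```

```text
pics
side 47.30214833935091 [[-0.973, 0.16, -0.165, 0.299], [-0.23, -0.692, 0.684, 0.607], [-0.005, 0.704, 0.711, 0.924], [0.0, 0.0, 0.0, 1.0]]
top 55.52947384847872 [[-0.075, 0.975, -0.21, 0.246], [-0.997, -0.074, 0.01, -0.175], [-0.005, 0.21, 0.978, 1.277], [0.0, 0.0, 0.0, 1.0]]
wrist 71.97863063197019 [[0.27, -0.934, -0.233, 0.131], [0.963, 0.262, 0.067, 0.716], [-0.002, -0.242, 0.97, 0.384], [0.0, 0.0, 0.0, 1.0]]
0.15 [0.19597719 0.69765326 0.21796273] [[-0.963  0.27  -0.   ]
 [ 0.27   0.963 -0.001]
 [-0.    -0.001 -1.   ]] 1.0017141390124749
```

View pics/top0.png

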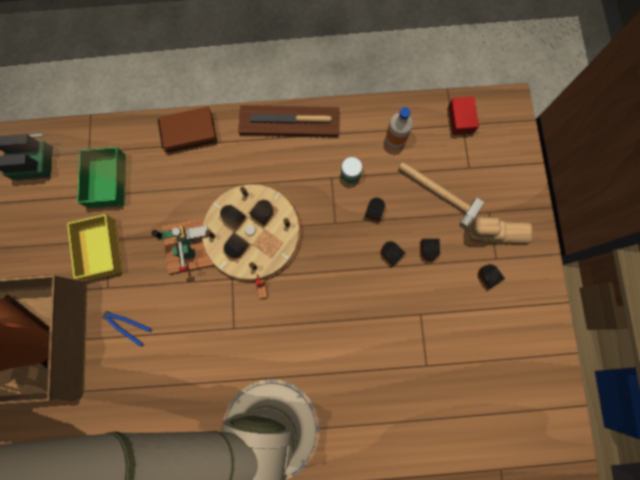

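View pics/side0.png

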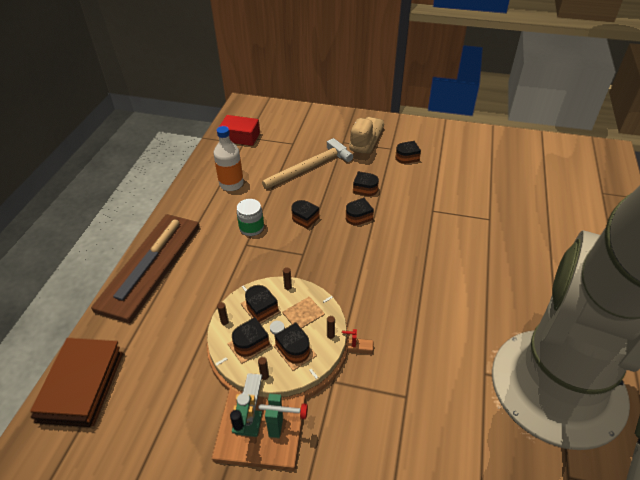

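The top view shows the turntable at about (251,231), with its empty pad at (268,243) and the pointer at (261,287). The clamp unit is around (185,245), with the handle at (157,234) and the pin head at about (183,268). There are four loose heel candidates, at (375,209), (392,253), (430,248) and (490,275). Next I'll get their distances and take a close crop.

```bash
python3 - <<'E'
from h import *
import pickle
t=pickle.load(open("top0.pkl","rb")); s=pickle.load(open("side0.pkl","rb"))
a=onz(t,[(375,209),(392,253),(430,248),(490,275)],.03); print(a.round(3), np.hypot(a[:,0],a[:,1]).round(3))
b=onz(s,[(305,212),(360,210),(366,183),(408,152)],.03); print(b.round(3), np.hypot(b[:,0],b[:,1]).round(3))
save(t,"topc",(140,170,320,310),4)
im1=cv2.resize(s["pixels"][260:480,190:390,::-1],None,fx=2.7,fy=2.7,interpolation=cv2.INTER_CUBIC)
cv2.imwrite("pics/sidec.png",im1); print(im1.shape)
E
```

```text
[[ 0.569 -0.328  0.03 ]
 [ 0.44  -0.363  0.03 ]
 [ 0.446 -0.47   0.03 ]
 [ 0.359 -0.626  0.03 ]] [0.657 0.571 0.648 0.721]
[[ 0.568 -0.322  0.03 ]
 [ 0.441 -0.358  0.03 ]
 [ 0.445 -0.461  0.03 ]
 [ 0.357 -0.615  0.03 ]] [0.653 0.568 0.641 0.711]
(594, 540, 3)
```

View pics/topc.png

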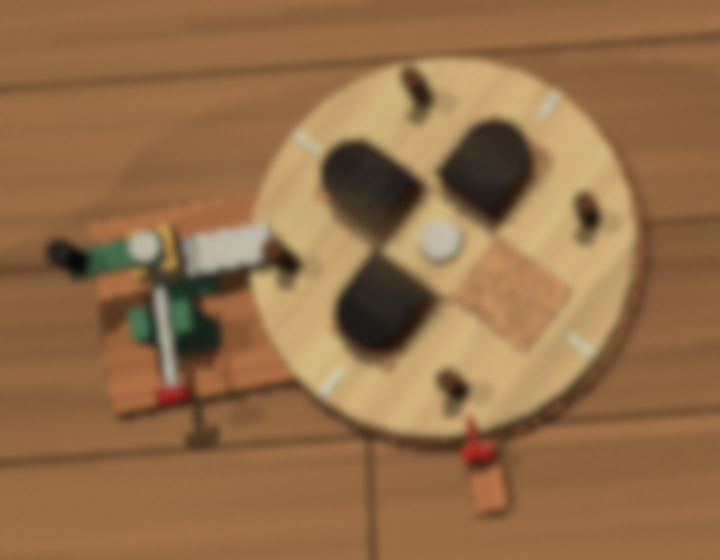

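View pics/sidec.png

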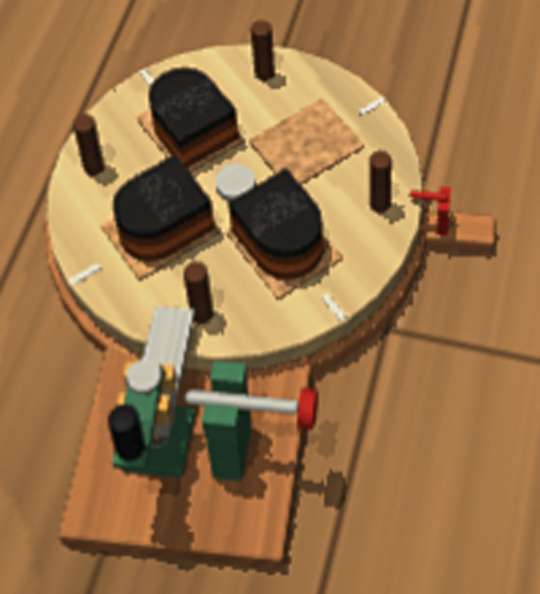

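```bash
cat >> h.py <<'E'
def tri(f1,u1,f2,u2):
    o1,d1=ray(f1,[u1]); o2,d2=ray(f2,[u2]); d1=d1[0]/np.linalg.norm(d1);d2=d2[0]/np.linalg.norm(d2)
    A=np.c_[d1,-d2]; x=np.linalg.lstsq(A,o2-o1,rcond=None)[0]; a=o1+d1*x[0]; b=o2+d2*x[1]
    return (a+b)/2,np.linalg.norm(a-b)
E
python3 - <<'E'
from h import *
import pickle
t=pickle.load(open("top0.pkl","rb")); s=pickle.load(open("side0.pkl","rb"))
T=lambda x,y:(140+x/4-.5,170+y/4-.5); S=lambda x,y:(190+x/2.7-.5,260+y/2.7-.5)
for n,a,b in [("hub",(440,241),(236,182)),("handle top",(58,248),(122,413)),("bolt",(144,246),(143,376)),("pinhead",(172,394),(309,408)),("ptip",(470,420),(413,194)),("pegTopE",(450,378),(380,160)),("pegN",(410,75),(90,124)),("pegW",(272,248),(194,270)),("pegS",(586,203),(262,28))]:
    p,e=tri(t,T(*a),s,S(*b)); print(n,p.round(4),round(e,4))
a=onz(t,[T(305,140),T(550,103),T(582,344),T(331,381)],.045); b=onz(s,[S(86,273),S(148,76),S(372,105),S(333,307)],.045)
print(a.round(4),a.mean(0));print(b.round(4),b.mean(0))
print(onz(t,[T(515,292)],.045),onz(s,[S(307,141)],.045))
E
```

```text
hub [0.5325 0.0255 0.0486] 0.001
handle top [0.5238 0.2541 0.1457] 0.0009
bolt [0.5305 0.2116 0.1072] 0.0014
pinhead [0.4325 0.1996 0.0885] 0.0009
ptip [0.4065 0.0094 0.0523] 0.0012
pegTopE [0.4295 0.0152 0.0933] 0.0008
pegN [0.6355 0.0332 0.0969] 0.0035
pegW [0.5255 0.1294 0.0974] 0.0022
pegS [ 0.5406 -0.0804  0.0952] 0.0018
[[ 0.6126  0.1181  0.045 ]
 [ 0.6264 -0.0552  0.045 ]
 [ 0.4533 -0.0683  0.045 ]
 [ 0.4406  0.1043  0.045 ]] [0.53323466 0.02471147 0.045     ]
[[ 0.612   0.1179  0.045 ]
 [ 0.6277 -0.0557  0.045 ]
 [ 0.4545 -0.0671  0.045 ]
 [ 0.4416  0.1052  0.045 ]] [0.53397704 0.02506055 0.045     ]
[[ 0.49292866 -0.024209    0.045     ]] [[ 0.49358119 -0.02370587  0.045     ]]
```

The loose heel at top (392,253) is 0.57 m from the base. The next nearest is 0.65 m away and the glued ones don't count, so that is the one. Working out where everything is:
- **Stand:** the axis is at (0.533, 0.025) with yaw of about 7.0°.
- **Turntable:** the empty pad sits 42.3° counter-clockwise of the pointer.
- **Crank:** it reads about -2°.

Now moving to the peg at (0.541, -0.080).

```bash
cat >> h.py <<'E'
C=np.array([.5333,.025]); YAW=np.radians(7.03)
def S2W(x,y): 
    c,s=np.cos(YAW),np.sin(YAW); return C+[c*x-s*y,s*x+c*y]
def go(x,y,z,az=None):
    "rotation about tool z and tool shift to reach the pose (az: azimuth of tool y, deg)"
    s,p,M=st(); d=M.T@(np.array([x,y,z])-p); r=0
    a0=np.degrees(np.arctan2(M[1,1],M[0,1]))
    if az is not None: r=-np.radians((az-a0+90)%180-90)
    print("rz %.4f d"%r,d.round(4),"az %.1f"%a0,"pos",p.round(4),"F",np.round(s["contact_force"],1),"t",s["time"],"q",np.round(s["qpos"],2),"op",round(s["opening"]*93,1))
E
python3 -m jog '[[0,0,1.222,-0.542,-0.656,0.05,0.05],[0,0,1.222,-0.542,-0.656,0.05,0.05],[0,0,1.222,-0.542,-0.656,0.05,0.05],[0,0,1.222,-0.542,-0.656,0.05,0.05],[0,0,1.222,-0.542,-0.656,0.05,0.05],[0,0,1.222,-0.542,-0.656,0.05,0.05],[0,0,1.222,-0.542,-0.656,0.05,0.05],[0,0,1.222,-0.542,-0.656,0.05,0.05],[0,0,1.222,-0.542,-0.656,0.05,0.05],[0,0,1.222,-0.542,-0.656,0.05,0.05],[0,0,1.222,-0.542,-0.656,0.05,0.05],[0,0,1.222,-0.542,-0.656,0.05,0.04]]'
python3 -c "
from h import *
go(.5413,-.0797,.12,4.4)"
```

```text
time: 1.65
ee_pos: [0.4998, 0.0116, 0.1746]
ee_rot: [0.0, 0.68, 0.733, 0.0]
contact_force: [0.3, 1.1, 0.5]
opening: 0.473
finger_force: 0.0
rz -0.0013 d [-0.0942  0.0345  0.0546] az 4.3 pos [0.4998 0.0116 0.1746] F [0.3 1.1 0.5] t 1.65 q [-0.37  0.41  0.32  2.17 -0.22  0.59  0.18] op 44.0
```

```bash
python3 -m jog '[[0,0,0,-0.094,0.035,0,0.04],[0,0,0,-0.094,0.035,0,0.04],[0,0,0,-0.094,0.035,0,0.04],[0,0,0,-0.094,0.035,0,0.04]]'
python3 - <<'E'
from h import *
go(.5413,-.0797,.062,4.4)
f=cam("wrist"); save(f,"w1"); u=proj(f,[[.5413,-.0797,.097],[.4718,.0174,.045],[.44,-.36,.036]]); print(u.round(0))
E
```

```text
time: 2.15
ee_pos: [0.5405, -0.0771, 0.1744]
ee_rot: [-0.001, 0.68, 0.733, -0.0]
contact_force: [-0.5, 0.3, -0.6]
opening: 0.43
finger_force: 0.0
rz -0.0016 d [-0.0027  0.0007  0.1124] az 4.3 pos [ 0.5405 -0.0771  0.1744] F [-0.5  0.3 -0.6] t 2.15 q [-0.18  0.46  0.31  2.07 -0.23  0.65  0.35] op 40.0
[[318. 253.]
 [245. 120.]
 [212. 466.]]
```

View pics/w1.png

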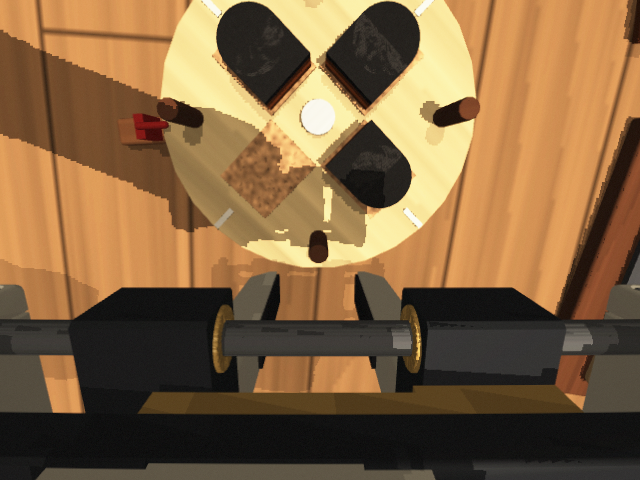

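The wrist view shows the peg top at (318,253), exactly where predicted, and the fingers straddle it. I'll descend and grip it.

```bash
python3 -m jog '[[0,0,0,-0.002,0.001,0.06,0.04],[0,0,0,-0.002,0.001,0.112,0.04],[0,0,0,-0.002,0.001,0.112,0.04],[0,0,0,-0.002,0.001,0.112,0.04],[0,0,0,-0.002,0.001,0.112,0.01],[0,0,0,-0.002,0.001,0.112,0.01],[0,0,0,-0.002,0.001,0.112,0.01]]'
python3 -c "
from h import *
go(.5413,-.0797,.062,4.4)"
python3 -m jog '[[0,0,0.148,0.0011,-0.0155,0,0.01],[0,0,0.295,0.0045,-0.0305,0,0.01],[0,0,0.443,0.0101,-0.045,0,0.01],[0,0,0.59,0.0178,-0.0584,0,0.01],[0,0,0.738,0.0273,-0.0707,0,0.01],[0,0,0.738,0.0273,-0.0707,0,0.01],[0,0,0.738,0.0273,-0.0707,0,0.01],[0,0,0.738,0.0273,-0.0707,0,0.01]]'
python3 - <<'E'
from h import *
import pickle
x,y=S2W(-.105*np.cos(np.pi/4),-.105*np.sin(np.pi/4)); print(x,y); go(x,y,.062,-38)
t=cam("top"); s=cam("side"); pickle.dump((t,s),open("ts1.pkl","wb"))
print(proj(t,[[*S2W(-.12,0),.045],[*S2W(-.128,0),.045]]),proj(s,[[*S2W(-.12,0),.045],[*S2W(-.128,0),.045]]))
E
```

```text
time: 3.08
ee_pos: [0.5425, -0.0796, 0.0636]
ee_rot: [0.0, 0.68, 0.733, 0.0]
contact_force: [-0.3, 1.2, 7.8]
opening: 0.166
finger_force: 30.0
rz -0.0017 d [-0.     -0.0012  0.0016] az 4.3 pos [ 0.5425 -0.0796  0.0636] F [-0.3  1.2  7.8] t 3.075 q [-0.1   0.63  0.21  2.14 -0.31  0.4   0.43] op 15.4
time: 4.08
ee_pos: [0.4699, -0.058, 0.0635]
ee_rot: [0.0, 0.899, 0.438, 0.001]
contact_force: [-1.4, -0.7, 12.6]
opening: 0.167
finger_force: 30.0
0.4686988771040517 -0.05777496554262395
rz -0.0004 d [-0.0005 -0.0011  0.0015] az -38.0 pos [ 0.4699 -0.058   0.0635] F [-1.4 -0.7 12.6] t 4.075 q [-0.23  0.6   0.33  2.31 -0.64  0.32 -0.  ] op 15.5
[[256.96713075 271.81493091]
 [257.45273221 274.69209621]] [[338.69943935 333.27063176]
 [342.85713307 333.6404217 ]]
```

```bash
python3 -m jog '[[0,0,0,0,-0.001,0,0.01],[0,0,0,0,-0.001,0,0.01],[0,0,0,0,-0.001,0,0.04],[0,0,0,0,-0.001,0,0.04],[0,0,0,0,-0.001,-0.05,0.04],[0,0,0,0,-0.001,-0.11,0.04],[0,0,0,-0.06,-0.001,-0.11,0.04],[0,0,0,-0.06,-0.001,-0.11,0.04]]'
cat > tick.py <<'E'
from h import *
import sys
r=[]
for n in sys.argv[1:]:
    f=cam(n); im=f["pixels"].astype(int)
    m=((im.min(2)>150)&(im.max(2)-im.min(2)<45)).astype(np.uint8)
    k,l,s,c=cv2.connectedComponentsWithStats(m)
    for i in range(1,k):
        if s[i,4]<4: continue
        p=onz(f,[c[i]],.045)[0,:2]-C; R0=np.hypot(*p)
        if .105<R0<.135: print(n,"px",c[i].round(1),"area",s[i,4],"r %.4f"%R0,"angle vs pointer %.2f"%(np.degrees(np.arctan2(p[1],p[0])-YAW)%360-180))
E
python3 tick.py top side wrist
python3 - <<'E'
from h import *
go(*S2W(20e-3,.23),.16,7)
E
```

```text
time: 5.18
ee_pos: [0.4298, -0.1057, 0.1734]
ee_rot: [-0.0, 0.899, 0.437, 0.0]
contact_force: [0.7, 1.3, -0.8]
opening: 0.431
finger_force: 0.0
side px [287.1 278.3] area 9 r 0.1258 angle vs pointer 89.93
side px [215.2 323. ] area 19 r 0.1216 angle vs pointer -179.34
side px [337.7 333.6] area 17 r 0.1182 angle vs pointer -0.45
side px [249.6 387.9] area 401 r 0.1342 angle vs pointer -101.37
side px [265.3 384.9] area 27 r 0.1228 angle vs pointer -89.98
wrist px [418.  146.2] area 158 r 0.1221 angle vs pointer 89.66
wrist px [220.7 143.9] area 110 r 0.1185 angle vs pointer 0.66
rz -0.7853 d [ 0.3408 -0.1484  0.0127] az -38.0 pos [ 0.4321 -0.1041  0.1725] F [0.2 0.8 0.3] t 5.325 q [-0.34  0.4   0.61  2.29 -0.43  0.56 -0.06] op 40.0
```

The tick is within 0.5° of the pointer, averaging about 0. Next I'll hover over the crank handle.

```bash
python3 -m jog '[[0,0,-0.785,0.341,-0.148,-0.02,0.05],[0,0,-0.785,0.341,-0.148,-0.02,0.05],[0,0,-0.785,0.341,-0.148,-0.02,0.05],[0,0,-0.785,0.341,-0.148,-0.02,0.05],[0,0,-0.785,0.341,-0.148,-0.02,0.05],[0,0,-0.785,0.341,-0.148,-0.02,0.05],[0,0,-0.785,0.341,-0.148,-0.02,0.05],[0,0,-0.785,0.341,-0.148,-0.02,0.05],[0,0,-0.785,0.341,-0.148,-0.02,0.05]]'
python3 - <<'E'
from h import *
go(.5237,.255,.113,7)
f=cam("wrist"); save(f,"w2"); print(proj(f,[[.5237,.255,.144],[.5305,.2114,.107],[*S2W(-.086,.185),.085]]).round(0))
E
```

```text
time: 6.45
ee_pos: [0.525, 0.254, 0.1924]
ee_rot: [-0.0, 0.663, 0.748, -0.001]
contact_force: [-0.2, -0.3, -0.2]
opening: 0.54
finger_force: 0.0
rz -0.0021 d [ 0.0012 -0.0011  0.0794] az 6.9 pos [0.525  0.254  0.1924] F [-0.2 -0.3 -0.2] t 6.45 q [-0.84  0.49  0.42  1.97 -0.29  0.74 -0.13] op 50.2
[[316. 259.]
 [318. 298.]
 [198. 288.]]
```

View pics/w2.png

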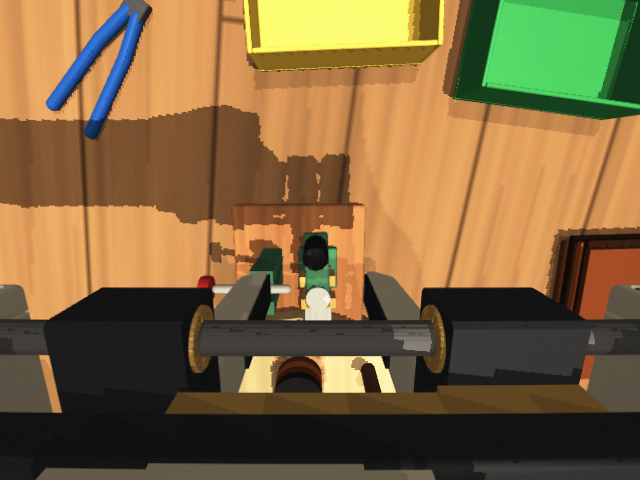

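The black top of the handle is at about (316,258) and the spindle bolt at (318,298). Both match the predictions, so I'll descend and grip.

```bash
python3 -m jog '[[0,0,0,0.001,-0.001,0.04,0.04],[0,0,0,0.001,-0.001,0.079,0.04],[0,0,0,0.001,-0.001,0.079,0.04],[0,0,0,0.001,-0.001,0.079,0.04],[0,0,0,0.001,-0.001,0.079,0.012],[0,0,0,0.001,-0.001,0.079,0.012],[0,0,0,0.001,-0.001,0.079,0.012],[0,0,0,0.001,-0.001,0.079,0.012]]'
python3 - <<'E'
from h import *
go(.5237,.255,.113,7)
s,p,M=st(); sp=S2W(.02,.185); print("sp",sp); v=M.T@np.r_[p[:2]-sp,0]; print("handle rel spindle (tool)",v.round(4),np.hypot(*v[:2]))
a=np.arctan2(v[1],v[0]); print("angle",np.degrees(a))
tgt=M.T@np.r_[-np.sin(YAW),np.cos(YAW),0]; b=np.arctan2(tgt[1],tgt[0]); tot=2*np.pi+(b-a); print("total",np.degrees(tot))
for i in range(1,25):
    th=a+tot*i/24; q=.045*np.array([np.cos(th),np.sin(th)])-.045*np.array([np.cos(a),np.sin(a)]); print(i,q.round(4))
E
```

```text
time: 7.5
ee_pos: [0.5243, 0.2566, 0.1143]
ee_rot: [0.0, 0.663, 0.749, 0.001]
contact_force: [-0.9, 0.6, 6.0]
opening: 0.188
finger_force: 30.0
rz 0.0000 d [-0.0016 -0.0008  0.0013] az 7.0 pos [0.5243 0.2566 0.1143] F [-0.9  0.6  6. ] t 7.5 q [-0.79  0.59  0.35  2.03 -0.36  0.57 -0.07] op 17.5
sp [0.53050767 0.21105699]
handle rel spindle (tool) [ 0.046  -0.0006  0.    ] 0.046000732350191254
angle -0.7433508522702061
total 360.7150680788258
1 [-0.0014  0.0117]
2 [-0.0058  0.0226]
3 [-0.0128  0.032 ]
4 [-0.0221  0.0393]
5 [-0.0329  0.0439]
6 [-0.0446  0.0456]
7 [-0.0562  0.0442]
8 [-0.0672  0.0398]
9 [-0.0766  0.0327]
10 [-0.0838  0.0234]
11 [-0.0884  0.0125]
12 [-0.09    0.0009]
13 [-0.0885 -0.0108]
14 [-0.0841 -0.0217]
15 [-0.077  -0.0311]
16 [-0.0677 -0.0383]
17 [-0.0568 -0.0428]
18 [-0.0452 -0.0444]
19 [-0.0335 -0.0429]
20 [-0.0226 -0.0384]
21 [-0.0132 -0.0313]
22 [-0.0061 -0.022 ]
23 [-0.0015 -0.0111]
24 [0.     0.0006]
```

```bash
python3 -m jog '[[0,0,0,-0.0014,0.0117,0,0.012],[0,0,0,-0.0058,0.0226,0,0.012],[0,0,0,-0.0128,0.032,0,0.012],[0,0,0,-0.0221,0.0393,0,0.012],[0,0,0,-0.0329,0.0439,0,0.012],[0,0,0,-0.0446,0.0456,0,0.012],[0,0,0,-0.0562,0.0442,0,0.012],[0,0,0,-0.0672,0.0398,0,0.012],[0,0,0,-0.0766,0.0327,0,0.012],[0,0,0,-0.0838,0.0234,0,0.012],[0,0,0,-0.0884,0.0125,0,0.012],[0,0,0,-0.09,0.0009,0,0.012]]'
python3 - <<'E'
from h import *
go(*S2W(.02,.14),.113,7)
E
```

```text
time: 9.0
ee_pos: [0.5365, 0.1671, 0.1143]
ee_rot: [0.001, 0.663, 0.749, 0.001]
contact_force: [1.8, 4.1, 4.0]
opening: 0.185
finger_force: 30.0
rz -0.0005 d [-0.0006 -0.0005  0.0013] az 7.0 pos [0.5365 0.1671 0.1143] F [1.8 4.1 4. ] t 9.0 q [-0.63  0.57  0.33  2.08 -0.34  0.54  0.07] op 17.2
```

```bash
python3 -m jog '[[0,0,0,0.0015,-0.0117,0,0.012],[0,0,0,0.0059,-0.0226,0,0.012],[0,0,0,0.013,-0.032,0,0.012],[0,0,0,0.0223,-0.0392,0,0.012],[0,0,0,0.0332,-0.0437,0,0.012],[0,0,0,0.0448,-0.0453,0,0.012],[0,0,0,0.0565,-0.0438,0,0.012],[0,0,0,0.0674,-0.0393,0,0.012],[0,0,0,0.0768,-0.0322,0,0.012],[0,0,0,0.0839,-0.0229,0,0.012],[0,0,0,0.0885,-0.012,0,0.012],[0,0,0,0.09,-0.0003,0,0.012]]'
python3 -m jog '[[0,0,0,0,0,0,0.012],[0,0,0,0,0,0,0.012]]'
python3 - <<'E'
from h import *
go(*S2W(.02,.23),.113,7)
E
python3 tick.py side
```

```text
time: 10.5
ee_pos: [0.5246, 0.2569, 0.1142]
ee_rot: [-0.0, 0.662, 0.749, 0.0]
contact_force: [-1.3, -2.5, 8.7]
opening: 0.187
finger_force: 30.0
time: 10.75
ee_pos: [0.5253, 0.2568, 0.1142]
ee_rot: [0.0, 0.663, 0.749, 0.001]
contact_force: [0.6, -0.5, 7.3]
opening: 0.186
finger_force: 30.0
rz -0.0000 d [-0.001  -0.0004  0.0012] az 7.0 pos [0.5253 0.2568 0.1142] F [ 0.6 -0.5  7.3] t 10.75 q [-0.79  0.59  0.35  2.03 -0.36  0.57 -0.07] op 17.3
side px [287.  278.2] area 8 r 0.1260 angle vs pointer 90.06
side px [337.7 333.6] area 17 r 0.1182 angle vs pointer -0.45
side px [265. 386.] area 20 r 0.1251 angle vs pointer -89.98
```

```bash
python3 -m jog '[[0,0,0,0,0,0,0.04],[0,0,0,0,0,0,0.04],[0,0,0,0,0,-0.04,0.04],[0,0,0,0,0,-0.08,0.04],[0,0,0,0,0,-0.08,0.0],[0,0,0,0,0,-0.08,0.0]]'
python3 - <<'E'
from h import *
print(S2W(-.126,.185)); go(*S2W(-.126,.185),.194,97)
f=cam("side"); save(f,"s2",(220,360,320,470),5)
E
```

```text
time: 11.55
ee_pos: [0.524, 0.2564, 0.193]
ee_rot: [-0.0, 0.663, 0.749, -0.0]
contact_force: [-0.0, 0.3, -0.5]
opening: 0.263
finger_force: 0.0
[0.38560527 0.19318819]
rz -1.5705 d [-0.0458 -0.145  -0.0008] az 7.0 pos [0.524  0.2564 0.193 ] F [-0.   0.3 -0.5] t 11.55 q [-0.84  0.49  0.42  1.97 -0.29  0.74 -0.12] op 24.5
```

View pics/s2.png

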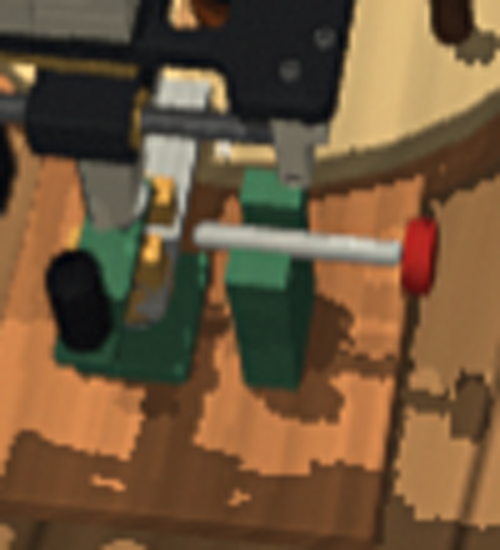

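The crank arm points along +y, and the slot between the brass cheeks at about (157,222) is in line with the pin axis. I'll go round behind the pin head.

```bash
python3 -m jog '[[0,0,-1.57,-0.046,-0.135,0,0],[0,0,-1.57,-0.046,-0.135,0,0],[0,0,-1.57,-0.046,-0.135,0,0],[0,0,-1.57,-0.046,-0.135,0,0],[0,0,-1.57,-0.046,-0.135,0,0],[0,0,-1.57,-0.046,-0.135,0,0],[0,0,-1.57,-0.046,-0.135,0,0],[0,0,-1.57,-0.046,-0.135,0,0],[0,0,-1.57,-0.046,-0.135,0,0],[0,0,-1.57,-0.046,-0.135,0,0],[0,0,-1.57,-0.046,-0.135,0,0]]'
python3 - <<'E'
from h import *
go(*S2W(-.118,.185),.077,97)
E
```

```text
time: 12.98
ee_pos: [0.3959, 0.1941, 0.1931]
ee_rot: [-0.001, -0.06, 0.998, -0.0]
contact_force: [0.5, -0.5, -1.1]
opening: 0.005
finger_force: 0.0
rz -0.0027 d [0.0022 0.0005 0.1161] az 96.8 pos [0.3959 0.1941 0.1931] F [ 0.5 -0.5 -1.1] t 12.975 q [-0.58  0.3  -0.    2.25 -0.    0.59  1.11] op 0.5
```

```bash
python3 -m jog '[[0,0,0,0.002,0,0.06,0],[0,0,0,0.002,0,0.116,0],[0,0,0,0.002,0,0.116,0],[0,0,0,0.002,0,0.116,0]]'
python3 -m jog '[[0,0,0,-0.01,0,0,0],[0,0,0,-0.02,0,0,0],[0,0,0,-0.025,0,0,0],[0,0,0,-0.03,0,0,0],[0,0,0,-0.035,0,0,0],[0,0,0,-0.04,0,0,0],[0,0,0,-0.04,0,0,0]]'
python3 - <<'E'
from h import *
go(*S2W(-.058,.185),.077,97)
E
```

```text
time: 13.48
ee_pos: [0.3945, 0.1941, 0.0787]
ee_rot: [0.0, -0.06, 0.998, -0.0]
contact_force: [0.2, 0.6, 1.2]
opening: 0.006
finger_force: 0.0
time: 14.35
ee_pos: [0.4345, 0.1989, 0.0775]
ee_rot: [0.0, -0.06, 0.998, 0.0]
contact_force: [0.2, 0.5, -0.3]
opening: 0.007
finger_force: 0.0
rz -0.0013 d [-0.0187  0.0003  0.0005] az 96.9 pos [0.4345 0.1989 0.0775] F [ 0.2  0.5 -0.3] t 14.35 q [-0.54  0.55 -0.01  2.28  0.02  0.32  1.13] op 0.6
```

```bash
python3 -m jog '[[0,0,0,-0.006,0,0,0],[0,0,0,-0.012,0,0,0],[0,0,0,-0.016,0,0,0]]'; python3 -m jog '[[0,0,0,-0.002,0,0,0],[0,0,0,-0.004,0,0,0]]'
python3 - <<'E'
from h import *
go(*S2W(-.058,.185),.077,97)
f=cam("side"); save(f,"s3",(220,350,340,470),5)
E
```

```text
time: 14.72
ee_pos: [0.4502, 0.2009, 0.0776]
ee_rot: [-0.0, -0.061, 0.998, -0.0]
contact_force: [-1.0, 0.3, -1.3]
opening: 0.003
finger_force: 0.6
time: 14.98
ee_pos: [0.4539, 0.2013, 0.0776]
ee_rot: [-0.0, -0.061, 0.998, -0.0]
contact_force: [-1.1, 0.6, -0.0]
opening: 0.005
finger_force: 0.6
rz -0.0009 d [0.0007 0.0003 0.0006] az 96.9 pos [0.4539 0.2013 0.0776] F [-1.1  0.6 -0. ] t 14.975 q [-0.52  0.56 -0.01  2.24  0.02  0.35  1.14] op 0.5
```

View pics/s3.png

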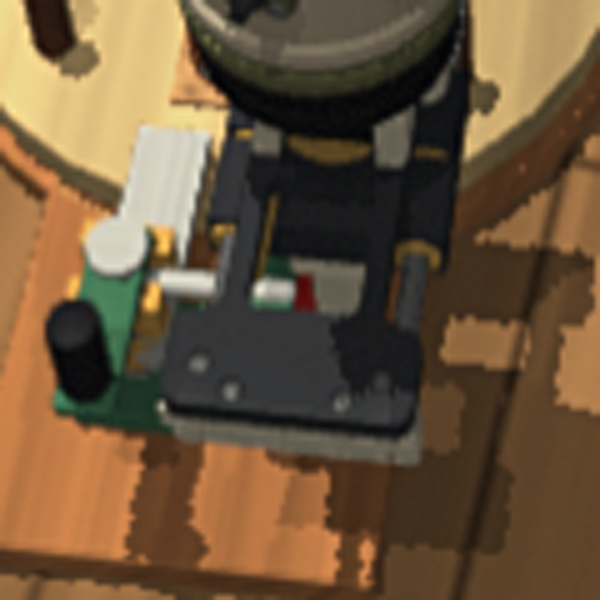

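The pin nose has reached the collar between the brass cheeks at about (155,282), with the head at (305,290). The force is only 1 N, so it's still travelling. I'll keep pushing in small steps.

```bash
python3 -m jog '[[0,0,0,-0.004,0,0,0],[0,0,0,-0.007,0,0,0]]'; python3 -m jog '[[0,0,0,-0.003,0,0,0],[0,0,0,-0.003,0,0,0]]';  python3 -m jog '[[0,0,0,-0.003,0,0,0],[0,0,0,-0.003,0,0,0]]'
python3 - <<'E'
from h import *
go(*S2W(-.053,.185),.077,97)
E
```

```text
time: 15.28
ee_pos: [0.4546, 0.2011, 0.0772]
ee_rot: [-0.005, -0.062, 0.998, -0.002]
contact_force: [-23.2, 2.3, 14.2]
opening: 0.002
finger_force: 11.6
time: 15.52
ee_pos: [0.4545, 0.2009, 0.0769]
ee_rot: [-0.008, -0.062, 0.998, -0.002]
contact_force: [-26.1, 1.9, 15.6]
opening: 0.008
finger_force: 13.0
time: 15.78
ee_pos: [0.4546, 0.2007, 0.0766]
ee_rot: [-0.01, -0.063, 0.998, -0.003]
contact_force: [-32.8, 1.5, 19.1]
opening: 0.001
finger_force: 16.8
rz 0.0032 d [-0.0036  0.001  -0.0005] az 97.2 pos [0.4546 0.2007 0.0766] F [-32.8   1.5  19.1] t 15.775 q [-0.51  0.56 -0.02  2.22  0.02  0.38  1.15] op 0.1
```

```bash
python3 -m jog '[[0,0,0,0.02,0,0,0],[0,0,0,0.05,0,0,0],[0,0,0,0.05,0,-0.05,0],[0,0,0,0.05,0.0,-0.11,0],[0,0,0,0.05,-0.0,-0.11,0]]'
python3 - <<'E'
from h import *
go(*S2W(-.053,.185),.077,97)
for n in("side","top"):
    f=cam(n); im=f["pixels"].astype(int); a=proj(f,[[*S2W(-.086,.185),.085],[*S2W(-.048,.185),.085]]); print(n,"out/home px",a.round(1).tolist())
    m=(im[:,:,0]>90)&(im[:,:,1]<45)&(im[:,:,2]<55); yy,xx=np.nonzero(m); u=a.mean(0); k=np.hypot(xx-u[0],yy-u[1])<30; 
    if k.sum(): print(k.sum(),xx[k].mean(),yy[k].mean(), "x range",xx[k].min(),xx[k].max(),"y",yy[k].min(),yy[k].max(), onz(f,[[xx[k].mean(),yy[k].mean()]],.085)[0,:2])
    if n=="side": save(f,"s4",(220,350,340,470),5)
E
```

```text
time: 16.4
ee_pos: [0.4193, 0.198, 0.1916]
ee_rot: [0.004, -0.06, 0.998, 0.002]
contact_force: [0.2, 0.7, -0.3]
opening: 0.003
finger_force: 0.0
rz -0.0013 d [-0.038  -0.001   0.1149] az 96.9 pos [0.4193 0.198  0.1916] F [ 0.2  0.7 -0.3] t 16.4 q [-0.56  0.33 -0.01  2.21  0.    0.59  1.12] op 0.3
side out/home px [[308.2, 411.6], [285.2, 409.3]]
66 281.5 408.8787878787879 x range 279 285 y 403 415 [0.46916742 0.20338716]
top out/home px [[183.5, 271.0], [181.7, 257.0]]
5 178.8 255.4 x range 178 179 y 254 257 [0.46794737 0.21032089]
```

View pics/s4.png

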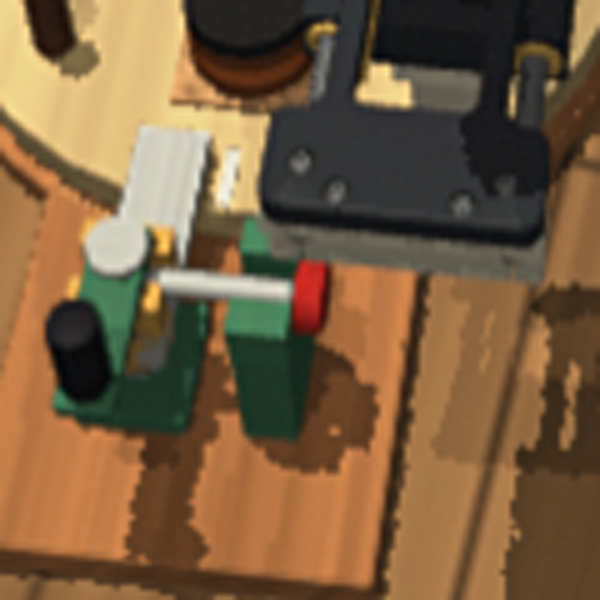

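The outer face of the pin head is at side px 285, where the home position predicts 285.2, and it sits flush on the guide post, so the pin is home. Now to the loose heel.

```bash
python3 -m jog '[[0,0,0.15,-0.006,-0.06,0,0.08],[0,0,0.3,-0.01,-0.12,0,0.08],[0,0,0.5,-0.015,-0.18,0,0.08],[0,0,0.68,-0.015,-0.24,0,0.08],[0,0,0.86,-0.01,-0.3,0,0.08],[0,0,1.04,0.005,-0.36,0,0.08],[0,0,1.22,0.02,-0.42,0,0.08],[0,0,1.4,0.035,-0.48,0,0.08],[0,0,1.57,0.047,-0.54,0,0.08],[0,0,1.57,0.047,-0.556,0,0.08],[0,0,1.57,0.047,-0.556,0,0.08],[0,0,1.57,0.047,-0.556,0,0.08]]'
python3 - <<'E'
from h import *
import pickle
go(.44,-.36,.19)
f=cam("wrist"); save(f,"w5"); pickle.dump(f,open("w5.pkl","wb")); print(proj(f,[[.44,-.36,.036]]))
E
```

```text
time: 18.0
ee_pos: [0.4378, -0.3587, 0.1868]
ee_rot: [-0.001, 0.662, 0.75, 0.0]
contact_force: [0.0, -0.2, -0.0]
opening: 0.862
finger_force: 0.0
rz 0.0000 d [-0.0015  0.002  -0.0032] az 7.1 pos [ 0.4378 -0.3587  0.1868] F [ 0.  -0.2 -0. ] t 18.0 q [ 0.27  0.48  0.45  2.02 -0.32  0.71  1.05] op 80.1
[[319.42796782 231.71172981]]
```

View pics/w5.png

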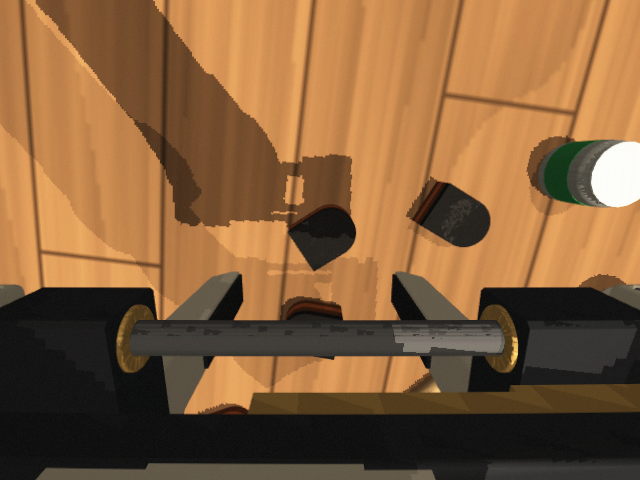

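The loose heel's black top is at about (322,236). Its flat front runs (290,231)–(314,270) and the rounded back points up and right. I'll fit its outline on the z = 36 mm plane.

```bash
python3 - <<'E'
from h import *
import pickle
f=pickle.load(open("w5.pkl","rb")); im=f["pixels"].astype(int)
m=((im.max(2)<48)).astype(np.uint8); m[290:]=0
k,l,s,c=cv2.connectedComponentsWithStats(m); i=l[240,322]; print(i,s[i],c[i])
cn=max(cv2.findContours((l==i).astype(np.uint8),cv2.RETR_EXTERNAL,cv2.CHAIN_APPROX_NONE)[0],key=cv2.contourArea)
P=onz(f,cn.reshape(-1,2),.036)[:,:2]*1000
h=cv2.convexHull(P.astype(np.float32)); (cx,cy),(w,hh),a=cv2.minAreaRect(h); print("rect",cx,cy,w,hh,a)
print(cv2.boxPoints(((cx,cy),(w,hh),a)).round(1).tolist())
print("centroid",P.mean(0), "front corners",onz(f,[(290,231),(314,270)],.036)[:,:2]*1000)
E
```

```text
4 [ 289  207   67   64 2646] [323.93801965 235.49017385]
rect 446.32147216796875 -362.6688232421875 58.633235931396484 48.85512924194336 39.61583709716797
[[408.20001220703125, -362.5], [439.29998779296875, -400.20001220703125], [484.5, -362.79998779296875], [453.29998779296875, -325.20001220703125]]
centroid [ 444.346415   -363.75985505] front corners [[ 411.3240262  -362.8831945 ]
 [ 439.55995725 -399.83011379]]
```

```bash
python3 - <<'E'
from h import *
go(.4417,-.3665,.007,-50.4)
E
python3 -m jog '[[0,0,0.17,0.0,0,0,0.068],[0,0,0.34,0,0,0,0.068],[0,0,0.51,0,0,0,0.068],[0,0,0.68,0,0,0,0.068],[0,0,0.85,0,0,0,0.068],[0,0,1.004,-0.0083,0.0028,0.02,0.068],[0,0,1.004,-0.0083,0.0028,0.02,0.068],[0,0,1.004,-0.0083,0.0028,0.02,0.068],[0,0,1.004,-0.0083,0.0028,0.02,0.068]]'
python3 - <<'E'
from h import *
go(.4417,-.3665,.007,-50.4)
E
```

```text
rz 1.0046 d [-0.0085  0.0029  0.1801] az 7.2 pos [ 0.4379 -0.3587  0.1871] F [ 0.2  0.  -0.3] t 18.05 q [ 0.27  0.48  0.45  2.02 -0.32  0.71  1.05] op 80.1
time: 19.18
ee_pos: [0.4416, -0.3683, 0.1683]
ee_rot: [0.0, 0.941, 0.339, 0.0]
contact_force: [0.7, -0.6, -0.5]
opening: 0.735
finger_force: 0.0
rz -0.0000 d [ 0.0011 -0.0014  0.1613] az -50.4 pos [ 0.4416 -0.3683  0.1683] F [ 0.7 -0.6 -0.5] t 19.175 q [ 0.12  0.58  0.72  2.03 -0.57  0.74  0.32] op 68.3
```

Aligned over the heel, so I'll descend, grip, and lift slightly to check the hold.

```bash
python3 -m jog '[[0,0,0,0.001,-0.001,0.06,0.068],[0,0,0,0.001,-0.001,0.12,0.068],[0,0,0,0.001,-0.001,0.16,0.068],[0,0,0,0.001,-0.001,0.161,0.068],[0,0,0,0.001,-0.001,0.161,0.068],[0,0,0,0.001,-0.001,0.161,0.04],[0,0,0,0.001,-0.001,0.161,0.04],[0,0,0,0.001,-0.001,0.161,0.04],[0,0,0,0.001,-0.001,0.161,0.04]]'
python3 - <<'E'
from h import *
go(.4417,-.3665,.007,-50.4)
E
```

```text
time: 20.3
ee_pos: [0.4423, -0.3674, 0.0077]
ee_rot: [0.001, 0.941, 0.338, 0.001]
contact_force: [0.4, 0.8, 7.7]
opening: 0.515
finger_force: 30.0
rz -0.0020 d [ 0.0001 -0.0011  0.0007] az -50.5 pos [ 0.4423 -0.3674  0.0077] F [0.4 0.8 7.7] t 20.3 q [ 0.31  0.78  0.44  2.11 -0.82  0.43  0.52] op 47.9
```

```bash
python3 -m jog '[[0,0,0,0,0,-0.05,0.04],[0,0,0,0,0,-0.1,0.04],[0,0,0,0,0,-0.15,0.04],[0,0,0,0,0,-0.15,0.04]]'
python3 - <<'E'
from h import *
print(S2W(-.068,0)); go(*S2W(-.068,0),.155,-83)
E
```

```text
time: 20.8
ee_pos: [0.4429, -0.3684, 0.1601]
ee_rot: [0.002, 0.941, 0.338, 0.002]
contact_force: [-0.0, 0.1, -2.1]
opening: 0.512
finger_force: 30.0
[0.46581121 0.01667755]
rz 0.5670 d [ 0.2625 -0.2827  0.004 ] az -50.5 pos [ 0.4429 -0.3684  0.1601] F [-0.   0.1 -2.1] t 20.8 q [ 0.12  0.59  0.72  2.04 -0.6   0.72  0.34] op 47.6
```

```bash
python3 -m jog '[[0,0,0.05,0.026,-0.028,0.0,0.04],[0,0,0.1,0.06,-0.065,0.0,0.04],[0,0,0.2,0.1,-0.107,0.0,0.04],[0,0,0.3,0.14,-0.15,0.0,0.04],[0,0,0.4,0.18,-0.193,0.0,0.04],[0,0,0.5,0.22,-0.236,0.0,0.04],[0,0,0.567,0.25,-0.27,0.0,0.04],[0,0,0.567,0.2625,-0.2827,0.0,0.04],[0,0,0.567,0.2625,-0.2827,0.0,0.04],[0,0,0.567,0.2625,-0.2827,0.0,0.04]]'
python3 - <<'E'
from h import *
import pickle
go(*S2W(-.068,0),.055,-83)
f=cam("wrist"); save(f,"w6"); pickle.dump(f,open("w6.pkl","wb"))
g=cam("side"); h=cam("top"); pickle.dump((g,h),open("sh6.pkl","wb"))
print(proj(f,[[*S2W(-.062,0),.045],[*S2W(-.128,0),.052],[*S2W(-.12,0),.045]]).round(0))
E
```

```text
time: 22.05
ee_pos: [0.4643, 0.0169, 0.1565]
ee_rot: [0.0, 0.998, 0.061, -0.0]
contact_force: [0.2, -0.2, -1.5]
opening: 0.51
finger_force: 30.0
rz -0.0011 d [0.0015 0.0004 0.1015] az -83.1 pos [0.4643 0.0169 0.1565] F [ 0.2 -0.2 -1.5] t 22.05 q [-0.82  0.58  1.    2.28 -0.81  0.69 -0.67] op 47.4
[[317. 230.]
 [318. 305.]
 [317. 293.]]
```

View pics/w6.png

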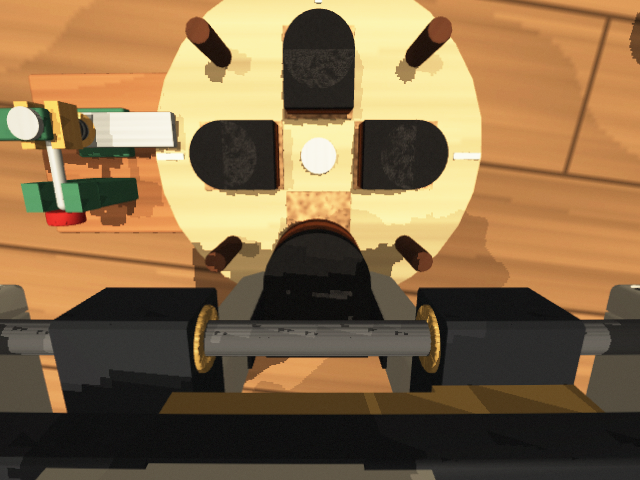

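The wrist view shows the held heel (columns 264–370) centred on the pad (287–350). The slot and pin at the left are locked. I'll check the axial offset from the heel's apex at about (317,231), then descend.

```bash
python3 - <<'E'
from h import *
import pickle
f=pickle.load(open("w6.pkl","rb")); im=f["pixels"].astype(int)
col=im[205:260,317].max(1); print(col.tolist())
s,p,M=st()
for v in(228,230,232): print(v,(onz(f,[(317,v)],.1845)[0,:2]-p[:2])@[np.cos(YAW),np.sin(YAW)])
# lateral/angle from left/right edges of black top
for v in(250,260,270):
    r=im[v].max(1); d=np.nonzero(r[230:400]<45)[0]+230; e=onz(f,[(d.min(),v),(d.max(),v)],.1845)[:,:2]; mid=e.mean(0)-C; print(v,d.min(),d.max(),"lat %.4f w %.4f"%(mid@[-np.sin(YAW),np.cos(YAW)],np.linalg.norm(e[0]-e[1])))
E
python3 -m jog '[[0,0,0,0.0015,0,0.05,0.04],[0,0,0,0.0015,0,0.08,0.04],[0,0,0,0.0015,0,0.095,0.04],[0,0,0,0.0015,0,0.102,0.04],[0,0,0,0.0015,0,0.102,0.04]]'
python3 - <<'E'
from h import *
go(*S2W(-.068,0),.0527,-83)
E
```

```text
[237, 240, 243, 246, 246, 245, 243, 238, 231, 228, 228, 234, 244, 196, 92, 59, 77, 101, 108, 101, 71, 60, 48, 36, 22, 13, 13, 17, 34, 36, 37, 37, 35, 37, 36, 36, 36, 37, 38, 39, 39, 37, 39, 37, 39, 36, 38, 40, 41, 39, 40, 42, 34, 29, 32]
228 0.03764394938854018
230 0.03677627181040654
232 0.03590601755516108
250 230 399 lat 0.0016 w 0.0730
260 230 364 lat 0.0093 w 0.0583
270 266 368 lat 0.0006 w 0.0447
time: 22.82
ee_pos: [0.466, 0.0169, 0.0545]
ee_rot: [-0.0, 0.998, 0.06, -0.0]
contact_force: [-0.6, 0.0, -0.6]
opening: 0.51
finger_force: 30.0
rz -0.0025 d [-0.0002  0.0002  0.0018] az -83.1 pos [0.466  0.0169 0.0545] F [-0.6  0.  -0.6] t 22.825 q [-0.54  0.67  0.58  2.34 -1.03  0.41 -0.53] op 47.4
```

```bash
python3 -m jog '[[0,0,0,0,0,0.001,0.04],[0,0,0,0,0,0.0016,0.04],[0,0,0,0,0,0.0016,0.04]]'; python3 -m jog '[[0,0,0,0,0,0.0006,0.04],[0,0,0,0,0,0.0006,0.04]]'
```

```text
time: 23.2
ee_pos: [0.4661, 0.0182, 0.0532]
ee_rot: [0.0, 0.998, 0.061, 0.0]
contact_force: [-0.4, -0.6, 0.1]
opening: 0.513
finger_force: 30.0
time: 23.45
ee_pos: [0.4661, 0.0182, 0.0527]
ee_rot: [-0.0, 0.998, 0.061, 0.0]
contact_force: [0.2, 0.5, 4.5]
opening: 0.515
finger_force: 30.0
```

Contact at 4.5 N, so I'll release and retreat upward.

```bash
python3 -m jog '[[0,0,0,0,0,0,0.062],[0,0,0,0,0,0,0.062],[0,0,0,0,0,0,0.062],[0,0,0,0,0,-0.03,0.062],[0,0,0,0,0,-0.08,0.062],[0,0,0,0,0,-0.13,0.062],[0,0,0,-0.02,0.0,-0.14,0.062],[0,0,0,-0.02,0.0,-0.14,0.062]]'
python3 - <<'E'
from h import *
import pickle
go(*S2W(-.062,0),.2,-83)
f=cam("wrist"); save(f,"w7"); pickle.dump(f,open("w7.pkl","wb"))
print(proj(f,[[*S2W(-.062,0),.081],[*S2W(-.128,0),.052]]).round(0))
E
python3 tick.py wrist
```

```text
time: 24.45
ee_pos: [0.4455, 0.016, 0.1929]
ee_rot: [-0.001, 0.998, 0.061, 0.0]
contact_force: [0.0, 0.4, 0.4]
opening: 0.663
finger_force: 0.0
rz -0.0001 d [ 0.0263  0.0018 -0.0071] az -83.0 pos [0.4455 0.016  0.1929] F [0.  0.4 0.4] t 24.45 q [-0.85  0.46  0.99  2.28 -0.63  0.7  -0.85] op 61.7
[[319. 208.]
 [319. 271.]]
wrist px [186.7 136.2] area 126 r 0.1202 angle vs pointer -89.76
wrist px [453.4 136. ] area 119 r 0.1219 angle vs pointer 89.82
```

View pics/w7.png

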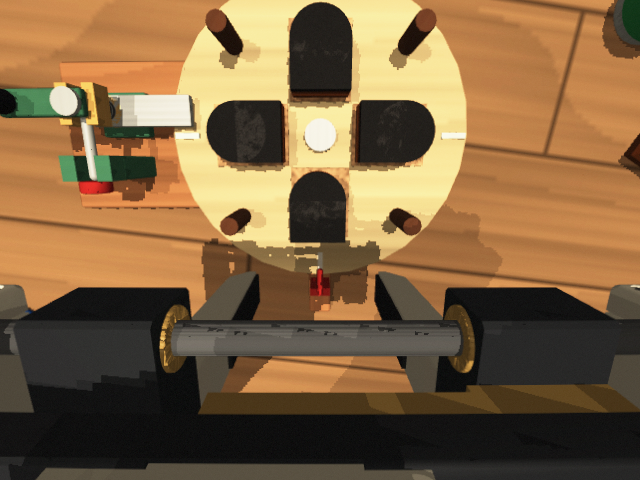

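The heel stands on the pad with its top at columns 289–347, rows 172–241, against a predicted centre of (319,208). The tick and red pointer line up at column 320. One numeric check before handing in.

```bash
python3 - <<'E'
from h import *
import pickle
f=pickle.load(open("w7.pkl","rb")); im=f["pixels"].astype(int)
m=(im.max(2)<75).astype(np.uint8); m[243:]=0
k,l,s,c=cv2.connectedComponentsWithStats(m)
for pt,(px,py) in {"heel":(318,215),"refR":(395,132)}.items():
    i=l[py,px]; 
    cn=max(cv2.findContours((l==i).astype(np.uint8),cv2.RETR_EXTERNAL,cv2.CHAIN_APPROX_NONE)[0],key=cv2.contourArea)
    P=onz(f,cn.reshape(-1,2),.081)[:,:2]-C; c_,s_=np.cos(YAW),np.sin(YAW); Q=(np.c_[P@[c_,s_],P@[-s_,c_]]*1000).astype(np.float32)
    print(pt,s[i].tolist(),cv2.minAreaRect(Q),Q.min(0),Q.max(0))
    if pt=="heel":
        for x in (-88,-80,-72,-64): 
            b=Q[abs(Q[:,0]-x)<1.5]; print(x,b[:,1].min(),b[:,1].max())
E
```

```text
heel [290, 172, 56, 71, 3568] ((-61.61800003051758, 1.2973804473876953), (46.87061309814453, 59.373313903808594), 88.86251068115234) [-91.373184 -21.917889] [-32.00557   25.274778]
-88 -21.36792 25.274778
-80 -21.215466 25.116184
-72 -21.917889 24.960175
-64 -21.764824 24.806684
refR [355, 101, 80, 64, 4469] ((-1.4314327239990234, -60.23363494873047), (48.24890899658203, 63.2413444519043), 0.09950800240039825) [-25.59315 -91.85142] [ 22.716095 -28.61813 ]
```

```bash
python3 -c "
from plant import manip
print(manip.hand_in())"
```

```text
the job is handed in; nothing more can be done
None
```

The job is done and handed in at about 24.5 s of the 72 s: tick within about 0.5° of the pointer, crank wound one full turn, lock pin fully home, heel upright and within about 2 mm and 1.5° of centred and in line on the empty pad.

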